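Open the bedside charging valet and hold its spring jaw at the width clip

ROBOT

A 6-joint arm with a two-finger parallel gripper is mounted at the origin on the work surface. World frame = base frame: x ahead of the robot, y to its left, z up, the work surface at z = 0. Lengths are in mm, angles in rad, forces in N, time in s.
With the tool pointing down it reaches from about 200 to 875 mm from the base axis. Payload 3.4 kg.
Tool frame: the origin (TCP) lies midway between the tips of the shut fingers; the grasp point (between the pads) lies 19 mm behind it; z points along the fingers, y is the direction in which the jaws open and shut (so a half turn about z gives the same grasp; the last joint's range is limited). The gripper opens to 94 mm and grips with 3 to 60 N. Pads are 16 mm wide; open, the fingers measure 119 mm over their backs; the gripper's body (75 mm by 177 mm) begins 78 mm behind the grasp point.
Start: joints at [1.109, 0.276, 1.505, -0, 1.361, -0.121], TCP at [192.208, 541.961, 205.493] pointing down, gripper open.
Joint ranges: [-2.89, 2.89], [-0.75, 2.08], [0.22, 2.7], [-1.18, 4.32], [0.11, 2.71], [-2.7, 2.7]. Speed limits (rad/s): [2.57, 2.57, 3.14, 3.14, 3.14, 3.14].

INTERFACE

Orientations are given as a unit quaternion [x, y, z, w].
In Python, from workcell import ctrl gives the robot as it stands. The module is installed in compiled form; this text tells all that it offers.
- The arm moves only by the shell command python3 -m pendant 'ROWS' [FORCE]. ROWS is JSON, a list of rows, each an object with "slide": the shift along the world's x, y, z in cm, a list of three; "angular": the turn, a rotation vector about the world's x, y, z in rad, a list of three; "hand": the opening, from -1 (shut) to 1 (fully open). In form: [{"slide": [x, y, z], "angular": [wx, wy, wz], "hand": hand}, ...]. A call has 1 to 10 rows; each row shifts and turns the commanded pose from where the row before left it; what a row does not reach is not made up. A row lasts 1/12 s, in which the tool goes at most 41.7 mm and 7.16 degrees, less where a joint would pass 70% of its speed; a pose out of reach is approached as far as the arm can. A call with a gripper value outside its range is refused whole. The fingers move at their own pace and stop on an object; FORCE is the grip in N (left out, the last holds). Time passes only in rows, so rows that do not move let the fingers close. It gives the time, the measured TCP pose, the force and the opening at its end, in the units of the state.
- ctrl.state(): the state, without advancing time (a new reading comes with each control period).
- ctrl.read_camera(name): name is "scene" or "side" or "wrist"; returns the picture (384x512x3 uint8, red, green, blue); there is no depth.
- ctrl.camera_info(name): a dict with "vertical_fov" (degrees; the focal length in pixels is half the picture's height over the tangent of half this angle, whatever the lens; pixels are square), "cx", "cy" (the principal point, pixels), "eye" and "attitude" of the camera in the world. Camera axes: x right, y down, z forward; pixel columns grow to the right and rows downward; lengths in mm; the calibration is good to about 2 mm. A picture is of the moment at which its call begins: read the wrist's pose just before it. camera_info takes no time and is no camera call; for the wrist camera it gives the pose at the moment of the call.
- ctrl.close_job(): hands the job in, once; it reports no verdict.
Trained networks look in the newest picture that a camera, given by its name, has taken for a name from the list of things; names that differ only in an ending like _2 or _b are one class to them, and where a whole thing is asked for, a point or a joint stands for the part that bears it (a point fixed in the world has none). Each returns a list of dicts, best first, with "score" (0 to 1); they miss things now and then, are a little off and sometimes report something else, mostly with a low value. They report only what shows in the picture. A call takes as long as a camera call.
- ctrl.search_frame(camera, query): "rect" ([centre column, centre row, width, height] in pixels, round what is visible of it).
- ctrl.trace(camera, query): "pixels" (384x512 bool, what is visible of it) and "rect" ([centre column, centre row, width, height] in pixels, round what is visible of it).
- ctrl.tip_of(camera, query): "location" ([column, row] in pixels: a listed point, or the origin of a listed thing).
The state is a dict: "t": time; "joint_positions": joint angles; "qd": joint speeds; "tau": joint torques, N m; "ee_pos": TCP position; "orientation": TCP orientation; "wrist_force": force on the tool from outside, world axes, zero at the start; "moment": the same for the moment, N m; "grip_width": opening from 0.0 (shut) to 1.0 (fully open).
Only numpy, scipy, OpenCV 4.12 (cv2) and the standard library are available. Lean on these libraries where they do the work, as an engineer would, in place of code of your own. Each camera call takes 0.05 s, during which the arm holds its last target.

TASK

I want to drop my phone into the bedside charging valet: swing its clear dust cover all the way up and gently back onto its stop, and leave it standing open. Then pull the jaw by its knob out against its spring until the pointer on the jaw is level with the little steel clip beside it, and finish while still holding it there with the gripper. Leave everything else on the dresser where it is.

Things in the scene. Friction and masses are not known exactly. Their poses are not given: they have to be found in the camera images.
- valet: Charging valet, fixed: flat wooden base 147 (x) by 220 (y) mm, top 20 mm above the dresser; place and yaw vary. Origin in the middle of its underside. Its -x side is the front: there is the cover's bar handle, and that way the jaw is pulled; the cover is hinged along its +x side. A fixed fence 12 mm high stands on the base at x = +50 mm.
- cover (a joint): Clear plastic dust cover, a hood 130 (x) by 200 (y) by 55 mm high, about 0.2 kg, over the jaw. Rad: 0 shut, 1.75 fully open on its stop, leaning back a little past upright; starts shut or ajar. Turns about the valet's +y through cover_hinge, front edge rising. A stiff friction hinge (0.2 N m) keeps it at any angle where it is left; 2 N at the bar lifts it.
- cover_bar (a point): Middle of the cover's handle: round steel bar 10 mm thick, 84 mm long, along the valet's y, on two end arms 42 mm before the cover's front wall. Shut: 172 mm in front of the hinge axis, 18 mm above it (40 mm above the dresser). It swings with the cover. Pinch it across (fingers closing along the valet's x) from above; it can turn between fingers that stay pointing down.
- cover_hinge (a point): Point on the cover's hinge axis, fixed to the valet at its x = +65 mm, y = 0, z = 22 mm above the dresser; axes as the valet's.
- jaw: Sliding aluminium jaw: plate 39 (x) by 90 (y) mm, its top 8 mm above the base's, with an upright knob, and a thin arm with the pointer on its -y side. Slides only along the valet's x: from rest (origin over the valet's, on the base's top) up to 55 mm towards -x. A spring draws it back: about 4 N at rest, plus 140 N/m (7 to 10.5 N at the clip); let go, it snaps back.
- knob (a point): On the axis of the jaw's upright round aluminium knob (18 mm in diameter, 36 mm tall), at the height to grip: 14.5 mm below its top, 21 mm above the jaw plate; at rest 12 mm in front (-x) of the valet's origin and 50 mm above the dresser. With the cover open behind it, there is most room when the fingers close along the valet's y.
- pointer (a point): Tip of the jaw's pointer, at the end of the thin arm on the jaw's -y side, 67 mm from the knob's line; it moves with the jaw. Axes as the valet's. At rest it is at the valet's x = 0.
- clip_line (a point): The mark: middle of the top edge, at the end next to the pointer, of a small upright steel clip 6 (x) by 22 (y) by 10 mm high, fixed on the base; this point is at the valet's y = -70 mm. It is 22 to 44 mm in front (-x) of the pointer's rest position, differently each time. Axes as the valet's. The pointer passes its end freely; level means the same x.
- phone: Black phone 150 by 74 by 8 mm lying flat on the dresser on the valet's +y side; to be left alone. Origin at its underside.
- glasses_case: Dark brown glasses case 155 by 58 by 34 mm lying on the valet's -y side; to be left alone. Origin at its underside.
- books: Stack of two books 174 by 236 by 48 mm; to be left alone. Origin at its underside.
- mug: White mug, 84 mm wide and 90 mm tall, on the books; to be left alone. Origin at its underside.
- cream_jar: Amber cream jar 64 mm wide, 50 mm tall; to be left alone. Origin at its underside.
- tumbler: Drinking glass 72 mm wide, 95 mm tall; to be left alone. Origin at its underside.
- alarm_clock: White alarm clock 50 by 110 by 80 mm at the back; to be left alone. Origin at its underside.

How it is judged:
By the outcome, as a careful person would: the job done as asked, in the order asked, and still so for the second after the job is handed in, while the arm keeps its last pose, push and grip.
It also fails if it takes over 58 s, if anything falls off the work surface, if the arm or the gripper's body presses on something with over 40 N, if the wrist force passes 120 N, or if a joint passes its speed limit or range.

## Working session

There is one attempt and no reset: what is moved stays moved. The work goes in short steps, Python scripts to look and compute and a shell command to move; the robot and the scene stay as the last step left them, time stands still between calls to the robot, and variables do not carry over. Pictures are saved under pics/ and viewed, and the job is handed in when it is done.

```bash
mkdir -p pics; cat > h.py <<'E'
import numpy as np, cv2
from workcell import ctrl
from scipy.spatial.transform import Rotation as R
def cam(n):
    i=ctrl.camera_info(n); return i
def save(n,f):
    im=ctrl.read_camera(n); cv2.imwrite('pics/'+f,im[:,:,::-1]); return im
def rot(i):
    a=np.array(i['attitude'],float)
    return R.from_quat(a).as_matrix() if a.size==4 else a.reshape(3,3)
def ray(i,px):
    f=192/np.tan(np.radians(i['vertical_fov'])/2)
    d=np.array([(px[0]-i['cx'])/f,(px[1]-i['cy'])/f,1]); return np.array(i['eye']),rot(i)@d
def onz(i,px,z):
    e,d=ray(i,px); return e+d*(z-e[2])/d[2]
def proj(i,p):
    f=192/np.tan(np.radians(i['vertical_fov'])/2)
    c=rot(i).T@(np.array(p)-np.array(i['eye'])); return np.array([i['cx']+f*c[0]/c[2],i['cy']+f*c[1]/c[2]])
E
python3 - <<'E'
from h import *
print(ctrl.state())
for n in ['scene','side','wrist']:
    print(n,cam(n)); save(n,n+'0.png')
    for q in ['cover_bar','cover_hinge','knob','pointer','clip_line','valet']:
        print(q,[(np.round(d['location']),round(d['score'],2)) for d in ctrl.tip_of(n,q)[:2]])
E
```

```text
{'t': 0.0, 'joint_positions': array([ 1.10899611e+00,  2.76586988e-01,  1.50613062e+00, -4.46214396e-05,
        1.36069302e+00, -1.20992483e-01]), 'qd': array([-0.00017354, -0.00086317, -0.00036024, -0.00146063, -0.00188401,
        0.00153824]), 'tau': array([ 6.17017704e-04, -4.04591775e+01, -2.37230247e+01,  6.99719181e-02,
        3.41616897e-02, -1.73570647e-04]), 'ee_pos': array([191.95226675, 541.40481683, 204.61032005]), 'orientation': array([ 1.69575704e-01,  9.85516745e-01, -8.76932473e-04, -2.40245958e-04]), 'wrist_force': array([-0.71221616, -0.0575628 , -0.947077  ]), 'moment': array([ 0.00288495, -0.01070038,  0.02983877]), 'grip_width': 1.000054810015637}
scene {'vertical_fov': 44.80956779965733, 'cx': 251.05872083941563, 'cy': 193.46567567081487, 'eye': array([1447.07478192,  816.81757879,  985.85270854]), 'attitude': array([ 0.33549559,  0.83189315, -0.40510322, -0.17688381])}
cover_bar [(array([256., 155.]), 0.89), (array([410., 264.]), 0.32)]
cover_hinge [(array([179., 132.]), 0.45), (array([198., 170.]), 0.3)]
knob [(array([410., 264.]), 0.61)]
pointer []
clip_line []
valet [(array([239., 188.]), 0.77)]
side {'vertical_fov': 52.68798078521015, 'cx': 258.52514686340004, 'cy': 190.25165214954336, 'eye': array([  122.29858386, -1029.50071725,   959.16411841]), 'attitude': array([ 0.88369731, -0.17492846,  0.09564853, -0.42347427])}
cover_bar [(array([236., 229.]), 0.81)]
cover_hinge []
knob []
pointer [(array([232., 197.]), 0.64)]
clip_line [(array([304., 314.]), 0.24)]
valet [(array([261., 229.]), 0.9)]
wrist {'vertical_fov': 63.366242524519215, 'cx': 253.7999177097817, 'cy': 189.1667575669575, 'eye': array([112.58889448, 570.07746559, 385.38594536]), 'attitude': array([0.80755512, 0.57135784, 0.08447688, 0.11945121])}
cover_bar []
cover_hinge []
knob []
pointer []
clip_line []
valet []
```

View pics/scene0.png

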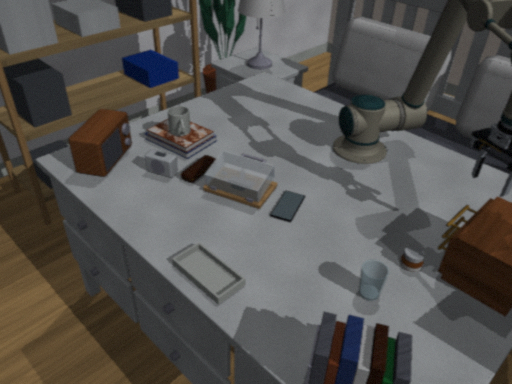

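View pics/side0.png

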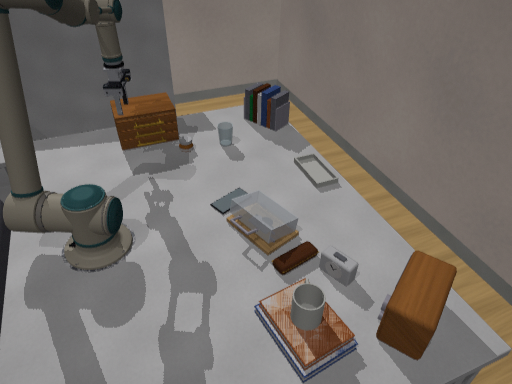

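View pics/wrist0.png

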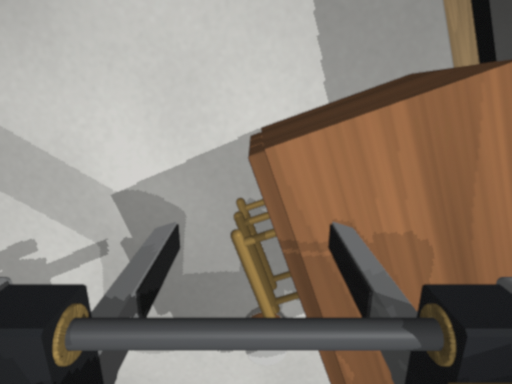

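```bash
python3 - <<'E'
from h import *
for n,box,s in [('scene',(190,140,290,215),6),('side',(215,185,310,265),6)]:
    im=ctrl.read_camera(n); x0,y0,x1,y1=box
    c=im[y0:y1,x0:x1,::-1]; cv2.imwrite(f'pics/{n}_z.png',cv2.resize(c,None,fx=s,fy=s,interpolation=cv2.INTER_CUBIC))
    i=cam(n)
    for q in ['cover_bar','valet']:
        for d in ctrl.tip_of(n,q)[:1]: print(n,q,d['location'],onz(i,d['location'],40 if q=='cover_bar' else 0))
    for d in ctrl.trace(n,'valet')[:1]:
        m=d['pixels'].astype(np.uint8); print(d['score'],d['rect'])
    for q in ['phone','glasses_case']:
        for d in ctrl.tip_of(n,q)[:1]: print(n,q,onz(i,d['location'],0))
E
```

```text
scene cover_bar [240.3, 183.7] [ 556.6273249  -109.55618573   40.        ]
scene valet [239.9, 185.7] [ 528.25242101 -141.01674112    0.        ]
scene phone [501.36051335  55.32222016   0.        ]
scene glasses_case [ 579.73669609 -311.89788298    0.        ]
side cover_bar [301.0, 329.5] [ 464.96249617 -556.55269159   40.        ]
side valet [263.8, 227.4] [ 5.45556798e+02 -1.30250108e+02 -1.13686838e-13]
0.69 [264.4, 222.6, 68.3, 65.1]
side phone [487.94347467  56.85658288   0.        ]
side glasses_case [ 5.64200604e+02 -3.15380423e+02 -1.13686838e-13]
```

```bash
ls pics
```

```text
scene0.png
scene_z.png
side0.png
side_z.png
wrist0.png
```

View pics/scene_z.png

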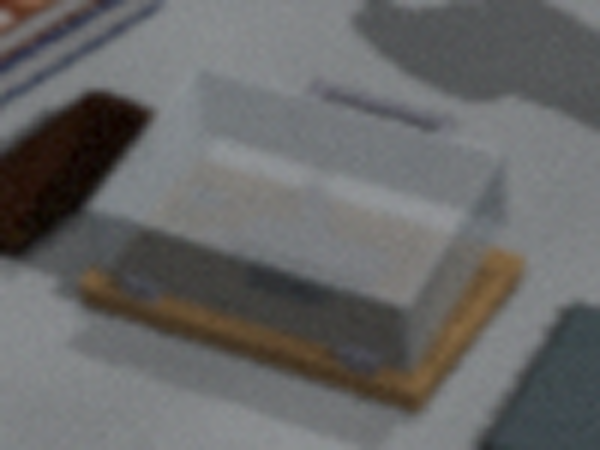

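View pics/side_z.png

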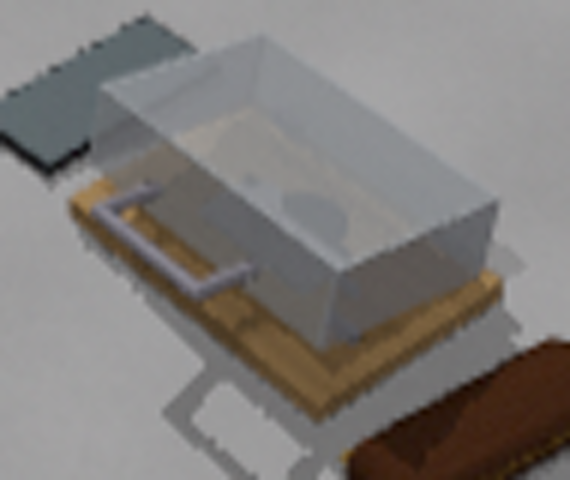

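```bash
cat > fit.py <<'E'
from h import *
from scipy.optimize import least_squares
S=cam('side'); C=cam('scene')
def z(i,u,v): return (np.array([215,185]) if i is S else np.array([190,140]))+(np.array([u,v])+.5)/6-.5
obs=[(S,z(S,68,200),(-73.5,110)),(S,z(S,321,405),(-73.5,-110)),(S,z(S,503,283),(73.5,-110)),
     (C,z(C,80,275),(73.5,-110)),(C,z(C,415,392),(73.5,110)),(C,z(C,523,258),(-73.5,110))]
bars=[(S,z(S,97,211),42),(S,z(S,198,292),-42),(C,z(C,316,89),-42),(C,z(C,448,125),42)]
def W(p,v):
    c,s=np.cos(p[2]),np.sin(p[2]); return np.array([p[0]+c*v[0]-s*v[1],p[1]+s*v[0]+c*v[1],v[2]])
def bar(q,y):
    r=np.hypot(172,18); a=np.arctan2(18,172)+q
    return (65-r*np.cos(a),y,22+r*np.sin(a))
def res(p,split=False):
    r=[proj(i,W(p,(*v,20)))-u for i,u,v in obs]+[proj(i,W(p,bar(p[3],y)))-u for i,u,y in bars]
    return np.array(r).ravel()
s=least_squares(res,[540,-135,-.4,.2],loss='soft_l1')
if __name__=='__main__':
    p=s.x; print(p); print(res(p).reshape(-1,2).round(1))
    print('bar',W(p,bar(p[3],0)))
E
python3 fit.py
```

```text
[ 5.37058430e+02 -1.31020989e+02  3.22870212e-01  1.82759500e-01]
[[ 0.  -1. ]
 [-0.5  0. ]
 [ 0.6 -0.4]
 [-0.8 -0. ]
 [ 0.3 -0.5]
 [ 0.6 -1.2]
 [ 0.7  0. ]
 [ 0.1  0.1]
 [ 0.8 -0.2]
 [-0.3  0. ]]
bar [ 441.40610685 -163.02413895   70.96016093]
```

```bash
python3 -m pendant '[{"slide":[0,0,2],"angular":[0,0,0],"hand":1},{"slide":[0,0,2],"angular":[0,0,0],"hand":1},{"slide":[1.25,-3.5,0],"angular":[0,0,-0.045],"hand":1},{"slide":[1.25,-3.5,0],"angular":[0,0,-0.045],"hand":1},{"slide":[1.25,-3.5,0],"angular":[0,0,-0.045],"hand":1},{"slide":[1.25,-3.5,0],"angular":[0,0,-0.045],"hand":1},{"slide":[1.25,-3.5,0],"angular":[0,0,-0.045],"hand":1},{"slide":[1.25,-3.5,0],"angular":[0,0,-0.045],"hand":1},{"slide":[1.25,-3.5,0],"angular":[0,0,-0.045],"hand":1},{"slide":[1.25,-3.5,0],"angular":[0,0,-0.045],"hand":1}]' 10
python3 -m pendant '[{"slide":[1.25,-3.5,0],"angular":[0,0,-0.045],"hand":1},{"slide":[1.25,-3.5,0],"angular":[0,0,-0.045],"hand":1},{"slide":[1.25,-3.5,0],"angular":[0,0,-0.045],"hand":1},{"slide":[1.25,-3.5,0],"angular":[0,0,-0.045],"hand":1},{"slide":[1.25,-3.5,0],"angular":[0,0,-0.045],"hand":1},{"slide":[1.25,-3.5,0],"angular":[0,0,-0.045],"hand":1},{"slide":[1.25,-3.5,0],"angular":[0,0,-0.045],"hand":1},{"slide":[1.25,-3.5,0],"angular":[0,0,-0.045],"hand":1},{"slide":[0,0,0],"angular":[0,0,0],"hand":1}]'
```

```text
t: 2.48
ee_pos: [292.3, 260.3, 245.7]
orientation: [0.344, 0.939, 0.0, 0.0]
wrist_force: [0.7, -0.8, 0.2]
grip_width: 0.998
t: 3.23
ee_pos: [394.7, -24.1, 245.6]
orientation: [0.509, 0.86, -0.001, 0.002]
wrist_force: [-0.5, 0.4, 0.3]
grip_width: 1.0
```

```bash
python3 - <<'E'
from h import *
i=cam('wrist'); save('wrist','w1.png'); print(i['eye'])
for q in ['cover_bar','knob','pointer','clip_line','cover_hinge']:
    for d in ctrl.tip_of('wrist',q)[:1]: print(q,d)
from fit import *
p=s.x
for nm,v in [('bar',bar(p[3],0)),('b+',bar(p[3],42)),('b-',bar(p[3],-42)),('fr+',(-73.5,110,20)),('fr-',(-73.5,-110,20)),('bk+',(73.5,110,20))]: print(nm,proj(i,W(p,v)))
E
```

```text
[353.81138651  50.77200808 425.11559473]
cover_bar {'location': [231.4, 278.9], 'score': 0.57}
bar [233.62767897 277.47573827]
b+ [238.95424488 249.00680232]
b- [228.61066159 304.29022792]
fr+ [268.6993236  190.28640753]
fr- [241.60564862 322.01790425]
bk+ [372.55528868 208.40918392]
```

View pics/w1.png

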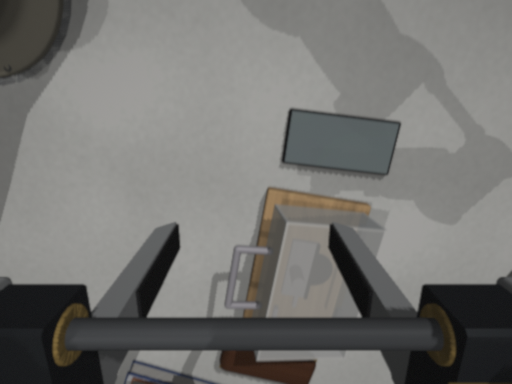

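```bash
python3 -m pendant '[{"slide":[1.15,-3.5,-2],"angular":[0,0,-0.045],"hand":-0.25},{"slide":[1.15,-3.5,-2],"angular":[0,0,-0.045],"hand":-0.25},{"slide":[1.15,-3.5,-2],"angular":[0,0,-0.045],"hand":-0.25},{"slide":[1.15,-3.4,-2],"angular":[0,0,-0.045],"hand":-0.25},{"slide":[0,0,-2],"angular":[0,0,0],"hand":-0.25},{"slide":[0,0,-2],"angular":[0,0,0],"hand":-0.25},{"slide":[0,0,0],"angular":[0,0,0],"hand":-0.25},{"slide":[0,0,0],"angular":[0,0,0],"hand":-0.25}]'
python3 - <<'E'
from h import *
i=cam('wrist'); save('wrist','w2.png'); print(i['eye'])
for q in ['cover_bar']:
    for d in ctrl.tip_of('wrist',q)[:1]: print(q,d)
save('side','s2.png')
from fit import *
p=s.x
for nm,v in [('bar',bar(p[3],0)),('b+',bar(p[3],42)),('b-',bar(p[3],-42)),('fr+',(-73.5,110,20)),('fr-',(-73.5,-110,20)),('bk+',(73.5,110,20))]: print(nm,proj(i,W(p,v)))
E
```

```text
t: 4.2
ee_pos: [437.5, -154.8, 125.4]
orientation: [0.58, 0.814, -0.0, -0.001]
wrist_force: [0.2, -0.1, 0.1]
grip_width: 0.47
[410.43108544 -75.15589647 305.43920275]
cover_bar {'location': [253.9, 217.1], 'score': 0.94}
bar [254.81354675 216.11731601]
b+ [255.45165223 165.18793597]
b- [254.23396854 262.37543487]
fr+ [287.89248432  75.73642942]
fr- [279.17438418 294.85908093]
bk+ [457.94706167  77.66481822]
```

View pics/w2.png

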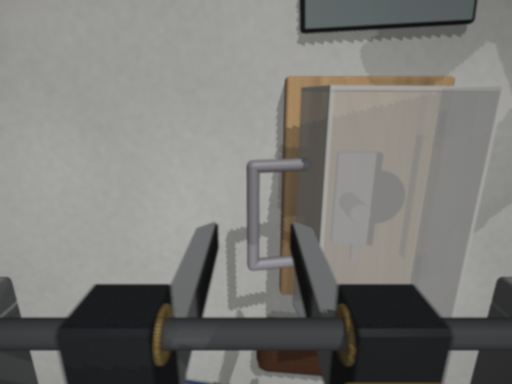

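View pics/s2.png

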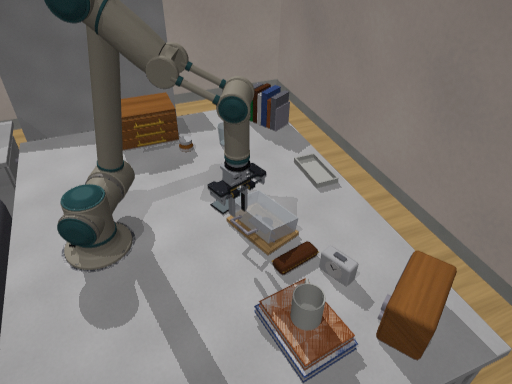

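```bash
python3 -m pendant '[{"slide":[0.4,-0.8,0],"angular":[0,0,0],"hand":-0.25},{"slide":[0,0,-1.8],"angular":[0,0,0],"hand":-0.25},{"slide":[0,0,-1.8],"angular":[0,0,0],"hand":-0.25},{"slide":[0,0,-1.8],"angular":[0,0,0],"hand":-0.25},{"slide":[0,0,-1.8],"angular":[0,0,0],"hand":-0.25},{"slide":[0,0,0],"angular":[0,0,0],"hand":-1},{"slide":[0,0,0],"angular":[0,0,0],"hand":-1},{"slide":[0,0,0],"angular":[0,0,0],"hand":-1},{"slide":[0,0,0],"angular":[0,0,0],"hand":-1},{"slide":[0,0,0],"angular":[0,0,0],"hand":-1}]' 12
python3 -c "
from h import *
from fit import *
p=s.x
pr=None
for q in list(np.arange(p[3],1.751,.08))+[1.75]:
    b=W(p,bar(q,0)); print(round(q,3),b.round(1),'' if pr is None else (b-pr).round(1)); pr=b
"
```

```text
t: 5.18
ee_pos: [440.0, -166.1, 54.9]
orientation: [0.58, 0.814, -0.003, -0.0]
wrist_force: [-7.1, -5.3, 2.4]
grip_width: 0.101
0.183 [ 441.4 -163.    71. ] 
0.263 [ 445.6 -161.6   84.1] [ 4.2  1.4 13.1]
0.343 [ 450.8 -159.9   96.8] [ 5.2  1.7 12.7]
0.423 [ 457.  -157.8  109. ] [ 6.1  2.1 12.2]
0.503 [ 464.  -155.5  120.7] [ 7.   2.4 11.7]
0.583 [ 471.9 -152.8  131.7] [ 7.9  2.6 11. ]
0.663 [ 480.6 -149.9  142. ] [ 8.7  2.9 10.3]
0.743 [ 490.1 -146.7  151.6] [9.5 3.2 9.6]
0.823 [ 500.3 -143.3  160.3] [10.2  3.4  8.7]
0.903 [ 511.1 -139.7  168.2] [10.8  3.6  7.9]
0.983 [ 522.4 -135.9  175.1] [11.4  3.8  6.9]
1.063 [ 534.3 -132.   181. ] [11.8  4.   5.9]
1.143 [ 546.5 -127.9  186. ] [12.3  4.1  4.9]
1.223 [ 559.1 -123.6  189.8] [12.6  4.2  3.9]
1.303 [ 572.  -119.3  192.6] [12.8  4.3  2.8]
1.383 [ 585.  -115.   194.3] [13.   4.4  1.7]
1.463 [ 598.1 -110.6  194.9] [13.1  4.4  0.6]
1.543 [ 611.2 -106.2  194.4] [13.1  4.4 -0.5]
1.623 [ 624.2 -101.9  192.8] [13.   4.4 -1.6]
1.703 [637.1 -97.6 190.1] [12.9  4.3 -2.7]
1.75 [644.6 -95.  188. ] [ 7.5  2.5 -2.1]
```

```bash
python3 -m pendant '[{"slide":[0.21,0.07,0.66],"angular":[0,0,0],"hand":-1},{"slide":[0.21,0.07,0.65],"angular":[0,0,0],"hand":-1},{"slide":[0.26,0.09,0.64],"angular":[0,0,0],"hand":-1},{"slide":[0.26,0.09,0.63],"angular":[0,0,0],"hand":-1},{"slide":[0.3,0.1,0.61],"angular":[0,0,0],"hand":-1},{"slide":[0.31,0.1,0.61],"angular":[0,0,0],"hand":-1},{"slide":[0.35,0.12,0.59],"angular":[0,0,0],"hand":-1},{"slide":[0.35,0.12,0.58],"angular":[0,0,0],"hand":-1},{"slide":[0.39,0.13,0.55],"angular":[0,0,0],"hand":-1},{"slide":[0.4,0.13,0.55],"angular":[0,0,0],"hand":-1}]'
python3 - <<'E'
from h import *
print(ctrl.state()['ee_pos'],ctrl.state()['wrist_force'])
save('side','s3.png')
E
```

```text
t: 6.02
ee_pos: [470.0, -155.8, 116.1]
orientation: [0.581, 0.814, -0.003, -0.001]
wrist_force: [-6.6, -4.9, 2.8]
grip_width: 0.101
[ 470.01202079 -155.84404522  116.05859241] [-6.64523691 -4.87552338  2.81414827]
```

View pics/s3.png

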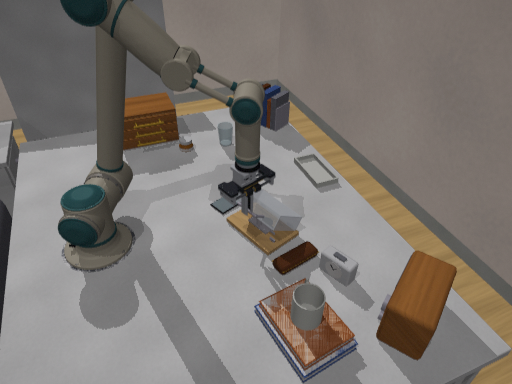

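Cover follows the gripper (hood tilted at ~(277,208)). Continuing the arc.

```bash
python3 -m pendant '[{"slide":[0.43,0.14,0.52],"angular":[0,0,0],"hand":-1},{"slide":[0.44,0.15,0.51],"angular":[0,0,0],"hand":-1},{"slide":[0.47,0.16,0.48],"angular":[0,0,0],"hand":-1},{"slide":[0.48,0.16,0.48],"angular":[0,0,0],"hand":-1},{"slide":[0.51,0.17,0.44],"angular":[0,0,0],"hand":-1},{"slide":[0.51,0.17,0.43],"angular":[0,0,0],"hand":-1},{"slide":[0.54,0.18,0.4],"angular":[0,0,0],"hand":-1},{"slide":[0.54,0.18,0.39],"angular":[0,0,0],"hand":-1},{"slide":[0.57,0.19,0.35],"angular":[0,0,0],"hand":-1},{"slide":[0.57,0.19,0.34],"angular":[0,0,0],"hand":-1}]'
python3 -m pendant '[{"slide":[0.59,0.2,0.3],"angular":[0,0,0],"hand":-1},{"slide":[0.59,0.2,0.29],"angular":[0,0,0],"hand":-1},{"slide":[0.61,0.2,0.25],"angular":[0,0,0],"hand":-1},{"slide":[0.62,0.21,0.24],"angular":[0,0,0],"hand":-1},{"slide":[0.63,0.21,0.2],"angular":[0,0,0],"hand":-1},{"slide":[0.63,0.21,0.19],"angular":[0,0,0],"hand":-1},{"slide":[0.64,0.21,0.14],"angular":[0,0,0],"hand":-1},{"slide":[0.64,0.22,0.14],"angular":[0,0,0],"hand":-1},{"slide":[0.65,0.22,0.09],"angular":[0,0,0],"hand":-1},{"slide":[0.65,0.22,0.08],"angular":[0,0,0],"hand":-1}]'
```

```text
t: 6.9
ee_pos: [522.1, -138.0, 160.0]
orientation: [0.581, 0.814, -0.001, 0.0]
wrist_force: [-4.8, -1.8, 5.3]
grip_width: 0.1
t: 7.73
ee_pos: [586.2, -115.8, 176.8]
orientation: [0.581, 0.814, 0.0, -0.0]
wrist_force: [-1.1, 1.0, 1.6]
grip_width: 0.102
```

```bash
python3 - <<'E'
from h import *
save('side','s4.png')
E
```

```text
(no output)
```

View pics/s4.png

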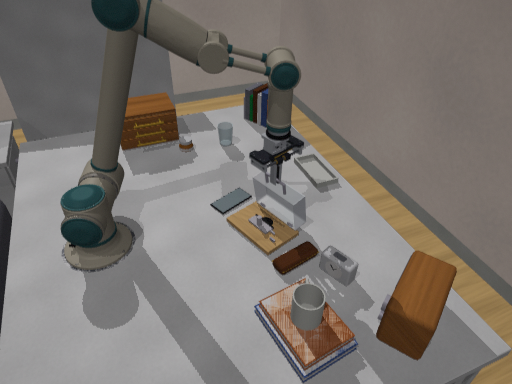

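```bash
python3 -m pendant '[{"slide":[0.65,0.22,0.03],"angular":[0,0,0],"hand":-1},{"slide":[0.65,0.22,0.03],"angular":[0,0,0],"hand":-1},{"slide":[0.65,0.22,-0.02],"angular":[0,0,0],"hand":-1},{"slide":[0.65,0.22,-0.03],"angular":[0,0,0],"hand":-1},{"slide":[0.5,0.17,-0.06],"angular":[0,0,0],"hand":-1},{"slide":[0.4,0.13,-0.05],"angular":[0,0,0],"hand":-1},{"slide":[0.4,0.13,-0.05],"angular":[0,0,0],"hand":-1},{"slide":[0.35,0.12,-0.06],"angular":[0,0,0],"hand":-1},{"slide":[0.35,0.12,-0.07],"angular":[0,0,0],"hand":-1},{"slide":[0.25,0.08,-0.06],"angular":[0,0,0],"hand":-1}]'
python3 -m pendant '[{"slide":[0.2,0.07,-0.05],"angular":[0,0,0],"hand":-1},{"slide":[0.2,0.07,-0.05],"angular":[0,0,0],"hand":-1},{"slide":[0.1,0.03,-0.03],"angular":[0,0,0],"hand":-1},{"slide":[0.1,0.03,-0.03],"angular":[0,0,0],"hand":-1}]'
```

```text
t: 8.62
ee_pos: [634.2, -99.5, 173.6]
orientation: [0.581, 0.814, 0.0, -0.0]
wrist_force: [-1.1, 2.0, 1.1]
grip_width: 0.102
t: 8.95
ee_pos: [639.9, -97.7, 172.1]
orientation: [0.581, 0.814, 0.0, -0.0]
wrist_force: [-2.3, 2.1, -0.5]
grip_width: 0.094
```

```bash
python3 -m pendant '[{"slide":[0.1,0.03,-0.03],"angular":[0,0,0],"hand":-1},{"slide":[0.1,0.03,-0.03],"angular":[0,0,0],"hand":-1},{"slide":[0.1,0.03,-0.03],"angular":[0,0,0],"hand":-1},{"slide":[0.1,0.03,-0.03],"angular":[0,0,0],"hand":-1}]'
python3 -m pendant '[{"slide":[0.1,0.03,-0.03],"angular":[0,0,0],"hand":-1},{"slide":[0.1,0.03,-0.03],"angular":[0,0,0],"hand":-1},{"slide":[0,0,0],"angular":[0,0,0],"hand":-1},{"slide":[0,0,0],"angular":[0,0,0],"hand":-1}]'
```

```text
t: 9.28
ee_pos: [642.4, -97.0, 171.3]
orientation: [0.581, 0.814, -0.001, -0.001]
wrist_force: [-7.2, 1.3, 6.3]
grip_width: 0.104
t: 9.62
ee_pos: [642.4, -97.0, 171.3]
orientation: [0.581, 0.814, -0.003, -0.002]
wrist_force: [-9.6, 0.6, 7.0]
grip_width: 0.105
```

```bash
python3 -m pendant '[{"slide":[0,0,0],"angular":[0,0,0],"hand":-0.3},{"slide":[0,0,0],"angular":[0,0,0],"hand":-0.3},{"slide":[0,0,0],"angular":[0,0,0],"hand":-0.3},{"slide":[0,0,0],"angular":[0,0,0],"hand":-0.3},{"slide":[0,0,1.5],"angular":[0,0,0],"hand":-0.3},{"slide":[0,0,2.5],"angular":[0,0,0],"hand":-0.3},{"slide":[0,0,3],"angular":[0,0,0],"hand":-0.3},{"slide":[0,0,0],"angular":[0,0,0],"hand":-0.3}]'
python3 - <<'E'
from h import *
from fit import *
p=s.x
for n in ['side','scene']:
    im=ctrl.read_camera(n)
    i=cam(n); c=proj(i,W(p,(40,0,80))).astype(int); x0,y0=c-[66,50]
    cv2.imwrite(f'pics/{n}5.png',cv2.resize(im[y0:y0+100,x0:x0+132,::-1],None,fx=6,fy=6,interpolation=cv2.INTER_CUBIC)); print(n,x0,y0)
    print('bar pred',proj(i,W(p,bar(1.75,0))))
    for q in ['cover_bar','knob','pointer','clip_line']:
        print(q,[(d['location'],d['score']) for d in ctrl.tip_of(n,q)[:2]])
    for nm,v in [('knob',(-12,0,50)),('pointer0',(0,-67,28))]: print(nm,proj(i,W(p,v)))
print(ctrl.state()['grip_width'],W(p,(-12,0,50)))
E
```

```text
t: 10.28
ee_pos: [649.8, -97.3, 246.6]
orientation: [0.581, 0.814, 0.002, 0.006]
wrist_force: [0.8, -1.0, 1.4]
grip_width: 0.352
side 204 156
bar pred [288.03970001 173.04545213]
cover_bar [([285.3, 174.9], 0.9), ([259.4, 218.1], 0.3)]
knob [([257.4, 219.6], 0.84)]
pointer [([274.8, 229.3], 0.49), ([293.1, 260.3], 0.37)]
clip_line [([271.2, 235.5], 0.59)]
knob [259.46575441 219.26168773]
pointer0 [275.06866885 232.76229624]
scene 168 125
bar pred [223.38071572 158.75620555]
cover_bar [([224.9, 161.7], 0.84)]
knob []
pointer [([366.9, 292.2], 0.34)]
clip_line []
knob [241.774433   174.63944005]
pointer0 [223.38536425 176.17540731]
0.3505265432369079 [ 525.67848617 -134.82846647   50.        ]
```

View pics/side5.png

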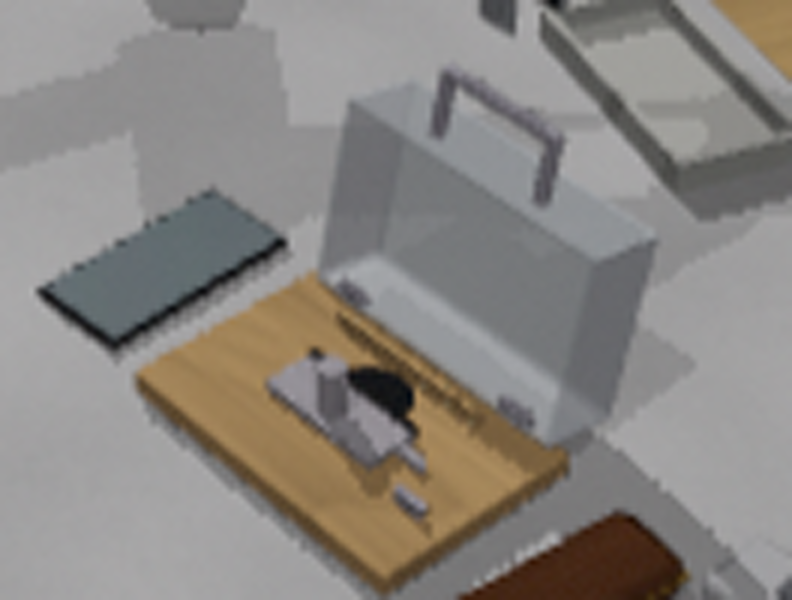

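View pics/scene5.png

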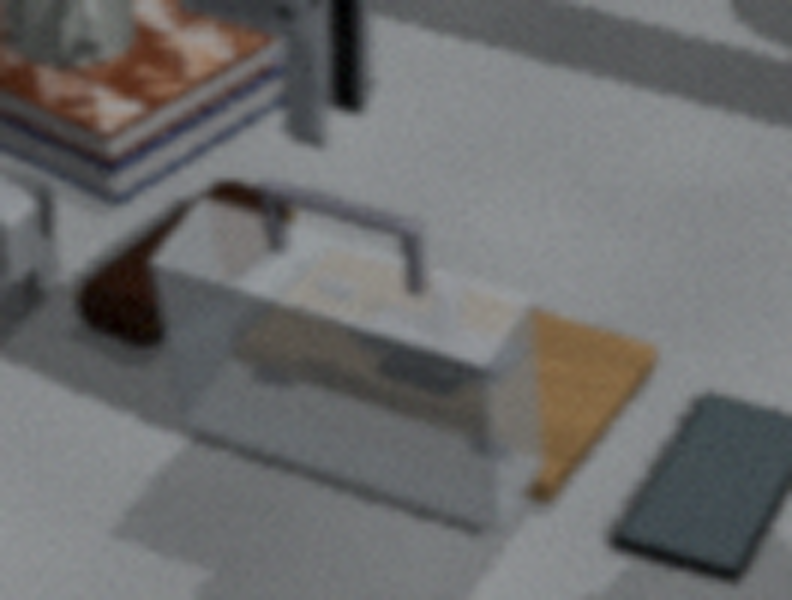

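```bash
python3 -c "
from h import *
s=ctrl.state(); print(s['joint_positions'].round(2),s['t'])
q=R.from_quat(s['orientation']).as_matrix(); print(np.degrees(np.arctan2(q[1,1],q[0,1])), q[:,2])"
```

```text
[-0.25  0.38  1.26  0.    1.5  -0.58] 10.7833
18.906180492219303 [-1.33931946e-03  3.92599173e-04 -9.99999026e-01]
```

```bash
python3 -m pendant '[{"slide":[-1,-0.2,0],"angular":[0,0,0.112],"hand":-0.1},{"slide":[-1,-0.3,0],"angular":[0,0,0.112],"hand":-0.1},{"slide":[-1,-0.3,0],"angular":[0,0,0.112],"hand":-0.1},{"slide":[-1,-0.3,0],"angular":[0,0,0.112],"hand":-0.1},{"slide":[-1,-0.3,0],"angular":[0,0,0.112],"hand":-0.1},{"slide":[-1,-0.3,0],"angular":[0,0,0.112],"hand":-0.1},{"slide":[-1,-0.3,0],"angular":[0,0,0.112],"hand":-0.1}]'
python3 -m pendant '[{"slide":[-1,-0.3,0],"angular":[0,0,0.112],"hand":-0.1},{"slide":[-1,-0.3,0],"angular":[0,0,0.112],"hand":-0.1},{"slide":[-1,-0.3,0],"angular":[0,0,0.112],"hand":-0.1},{"slide":[-1,-0.3,0],"angular":[0,0,0.112],"hand":-0.1},{"slide":[-1,-0.3,0],"angular":[0,0,0.112],"hand":-0.1},{"slide":[-1,-0.3,0],"angular":[0,0,0.112],"hand":-0.1},{"slide":[0,0,0],"angular":[0,0,0.105],"hand":-0.1},{"slide":[0,0,0],"angular":[0,0,0],"hand":-0.1}]'
python3 - <<'E'
from h import *
i=cam('wrist'); save('wrist','w6.png'); print(i['eye'],i['attitude'])
from fit import *
p=s.x
for q in ['knob','pointer','clip_line','cover_bar']:
    print(q,[(d['location'],d['score']) for d in ctrl.tip_of('wrist',q)[:2]])
for nm,v in [('knob',(-12,0,50)),('pointer0',(0,-67,28)),('fr+',(-73.5,110,20)),('fr-',(-73.5,-110,20))]: print(nm,proj(i,W(p,v)))
q=R.from_quat(ctrl.state()['orientation']).as_matrix(); print(np.degrees(np.arctan2(q[1,1],q[0,1])), q[:,2],ctrl.state()['ee_pos'])
E
```

```text
t: 11.37
ee_pos: [575.4, -116.3, 240.0]
orientation: [0.224, 0.975, 0.0, -0.0]
wrist_force: [0.4, 0.5, -0.2]
grip_width: 0.449
t: 12.03
ee_pos: [515.5, -134.3, 240.4]
orientation: [-0.16, 0.987, 0.0, 0.0]
wrist_force: [-0.2, 0.5, 0.4]
grip_width: 0.451
[ 435.32746038 -161.27751622  420.24624171] [0.57799536 0.80283242 0.1185902  0.08554433]
knob [([255.9, 172.9], 0.58), ([202.2, 179.5], 0.46)]
pointer [([199.7, 177.1], 0.67)]
clip_line [([197.0, 155.7], 0.67), ([251.2, 172.6], 0.33)]
cover_bar [([252.5, 224.7], 0.23)]
knob [250.96468641 175.25870292]
pointer0 [199.82835197 180.02251197]
fr+ [338.22147319 122.11076452]
fr- [163.88356256 122.12241009]
108.27348722253171 [-1.54712696e-04  2.02215182e-04 -9.99999968e-01] [ 516.22993514 -134.13196648  240.19684496]
```

View pics/w6.png

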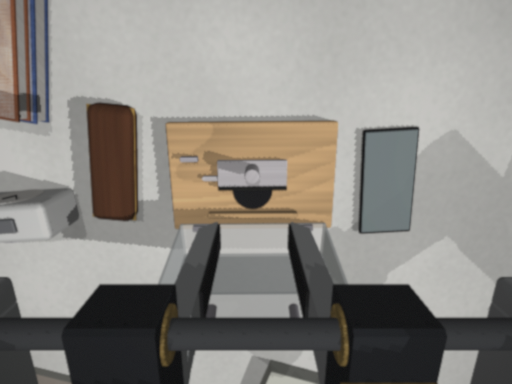

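```bash
python3 -m pendant '[{"slide":[0.9,-0.1,-2],"angular":[0,0,0],"hand":-0.1},{"slide":[0,0,-3],"angular":[0,0,0],"hand":-0.1},{"slide":[0,0,-3],"angular":[0,0,0],"hand":-0.1},{"slide":[0,0,-3],"angular":[0,0,0],"hand":-0.1},{"slide":[0,0,-3],"angular":[0,0,0],"hand":-0.1},{"slide":[0,0,-1],"angular":[0,0,0],"hand":-0.1},{"slide":[0,0,0],"angular":[0,0,0],"hand":-0.1},{"slide":[0,0,0],"angular":[0,0,0],"hand":-0.1}]'
python3 - <<'E'
from h import *
i=cam('wrist'); im=save('wrist','w7.png'); print(i['eye'],i['attitude'])
cv2.imwrite('pics/w7z.png',cv2.resize(im[140:290,120:320,::-1],None,fx=4,fy=4,interpolation=cv2.INTER_CUBIC))
from fit import *
p=s.x
for q in ['knob','pointer','clip_line']:
    print(q,[(d['location'],d['score']) for d in ctrl.tip_of('wrist',q)[:2]])
for nm,v in [('knob',(-12,0,50)),('pointer0',(0,-67,28)),('fr+',(-73.5,110,20)),('fr-',(-73.5,-110,20))]: print(nm,proj(i,W(p,v)))
q=R.from_quat(ctrl.state()['orientation']).as_matrix(); print(np.degrees(np.arctan2(q[1,1],q[0,1])), q[:,2],ctrl.state()['ee_pos'])
E
```

```text
t: 12.95
ee_pos: [525.6, -135.4, 90.7]
orientation: [-0.159, 0.987, -0.0, 0.0]
wrist_force: [0.0, -0.6, 0.4]
grip_width: 0.448
[ 445.38041666 -162.17845825  270.59211493] [0.57852907 0.80243704 0.11856175 0.08568558]
knob [([255.9, 208.6], 0.97)]
pointer [([172.7, 214.7], 0.92)]
clip_line [([168.0, 184.1], 0.63), ([56.0, 185.1], 0.48)]
knob [254.66348874 212.06801941]
pointer0 [174.53549425 216.12616651]
fr+ [393.32354121 125.64872617]
fr- [115.81960575 126.04595636]
108.34187008451259 [ 0.00353682 -0.00131931 -0.99999288] [ 526.44317762 -135.71544216   92.24792543]
```

View pics/w7.png

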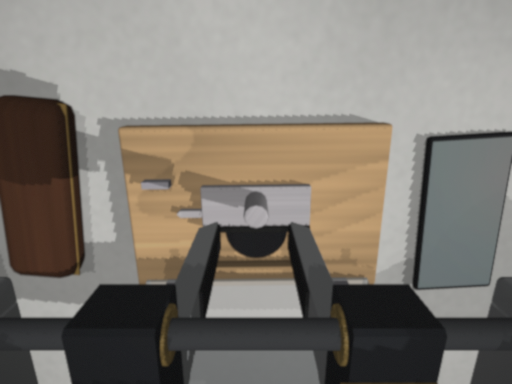

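View pics/w7z.png

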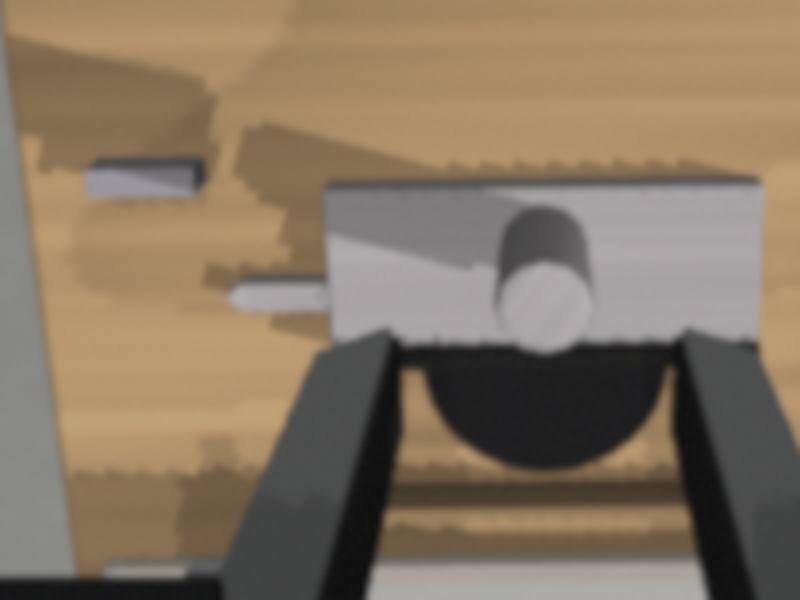

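```bash
cat > m.py <<'E'
from h import *
from fit import W,s
p=s.x
def V(w):
    c,sn=np.cos(p[2]),np.sin(p[2]); d=np.array(w)-[p[0],p[1],0]
    return np.array([c*d[0]+sn*d[1],-sn*d[0]+c*d[1],d[2]]).round(2)
E
python3 - <<'E'
from m import *
i=cam('wrist')
print('knob',V(onz(i,(256.2,216.7),64.5)))
for z in (22,25,28): print('ptr',V(onz(i,(177.2,214.),z)))
print('clip',V(onz(i,(169,185.2),30)))
print('tcp',V(ctrl.state()['ee_pos']))
for nm,px in [('fr+',(390.5,124)),('fr-',(121.5,127))]: print(nm,V(onz(i,px,20)))
E
```

```text
knob [-12.68   0.35  64.5 ]
ptr [  2.01 -67.49  22.  ]
ptr [  0.83 -66.69  25.  ]
ptr [ -0.36 -65.89  28.  ]
clip [-26.16 -70.17  30.  ]
tcp [-11.56  -1.08  92.25]
fr+ [-73.82 107.23  20.  ]
fr- [ -71.68 -107.09   20.  ]
```

```bash
python3 -m pendant '[{"slide":[0,0.1,-1.5],"angular":[0,0,0],"hand":-0.1},{"slide":[0,0,-1.5],"angular":[0,0,0],"hand":-0.1},{"slide":[0,0,-1.5],"angular":[0,0,0],"hand":-0.1},{"slide":[0,0,-1.2],"angular":[0,0,0],"hand":-0.1},{"slide":[0,0,0],"angular":[0,0,0],"hand":-0.1},{"slide":[0,0,0],"angular":[0,0,0],"hand":-0.1}]'
```

```text
t: 13.65
ee_pos: [525.4, -134.4, 34.0]
orientation: [-0.159, 0.987, -0.0, 0.0]
wrist_force: [0.1, 0.6, 0.3]
grip_width: 0.446
```

```bash
python3 -m pendant '[{"slide":[0,0,-0.1],"angular":[0,0,0],"hand":-1},{"slide":[0,0,0],"angular":[0,0,0],"hand":-1},{"slide":[0,0,0],"angular":[0,0,0],"hand":-1},{"slide":[0,0,0],"angular":[0,0,0],"hand":-1},{"slide":[0,0,0],"angular":[0,0,0],"hand":-1},{"slide":[0,0,0],"angular":[0,0,0],"hand":-1},{"slide":[0,0,0],"angular":[0,0,0],"hand":-1}]' 35
python3 - <<'E'
from m import *
i=cam('wrist'); im=save('wrist','w8.png')
print(V(ctrl.state()['ee_pos']))
for q in ['knob','pointer','clip_line']:
    print(q,[(d['location'],d['score']) for d in ctrl.tip_of('wrist',q)[:2]])
E
```

```text
t: 14.23
ee_pos: [525.3, -133.8, 33.0]
orientation: [-0.159, 0.987, 0.0, 0.0]
wrist_force: [-1.4, 2.0, 6.0]
grip_width: 0.182
[-12.08   1.1   33.04]
knob [([255.9, 245.4], 0.84), ([251.2, 322.3], 0.46)]
pointer [([153.2, 245.9], 0.88)]
clip_line [([139.4, 208.7], 0.66)]
```

View pics/w8.png

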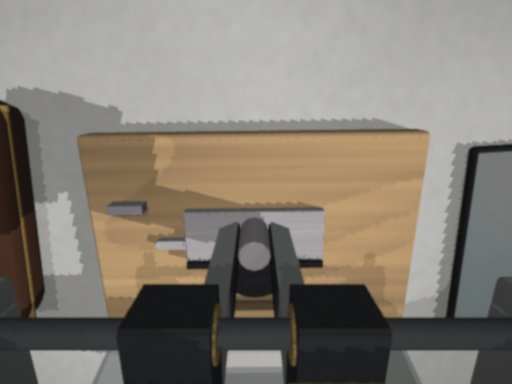

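```bash
python3 -m pendant '[{"slide":[-0.28,-0.095,0],"angular":[0,0,0],"hand":-1},{"slide":[-0.28,-0.095,0],"angular":[0,0,0],"hand":-1},{"slide":[-0.28,-0.095,0],"angular":[0,0,0],"hand":-1},{"slide":[-0.28,-0.095,0],"angular":[0,0,0],"hand":-1},{"slide":[-0.28,-0.095,0],"angular":[0,0,0],"hand":-1},{"slide":[-0.28,-0.095,0],"angular":[0,0,0],"hand":-1},{"slide":[-0.28,-0.095,0],"angular":[0,0,0],"hand":-1},{"slide":[-0.28,-0.095,0],"angular":[0,0,0],"hand":-1},{"slide":[0,0,0],"angular":[0,0,0],"hand":-1},{"slide":[0,0,0],"angular":[0,0,0],"hand":-1}]'
python3 - <<'E'
from m import *
i=cam('wrist'); im=save('wrist','w9.png'); print(i['eye'],i['attitude'])
cv2.imwrite('pics/w9z.png',cv2.resize(im[170:270,80:200,::-1],None,fx=6,fy=6,interpolation=cv2.INTER_CUBIC))
print(V(ctrl.state()['ee_pos']))
for q in ['pointer','clip_line']:
    print(q,[(d['location'],d['score'],V(onz(i,d['location'],27 if q=='pointer' else 30))) for d in ctrl.tip_of('wrist',q)[:2]])
save('side','s9.png')
E
```

```text
t: 15.27
ee_pos: [505.3, -140.7, 33.1]
orientation: [-0.158, 0.987, 0.0, 0.003]
wrist_force: [5.9, 5.6, 2.5]
grip_width: 0.183
[ 424.08696968 -167.75071956  212.3974838 ] [0.57892051 0.8016178  0.12087046 0.08746592]
[-33.08   0.86  33.07]
pointer [([152.6, 245.4], 0.56, array([-22.85, -66.19,  27.  ]))]
clip_line [([144.8, 241.9], 0.65, array([-26.93, -69.91,  30.  ]))]
```

View pics/w9z.png

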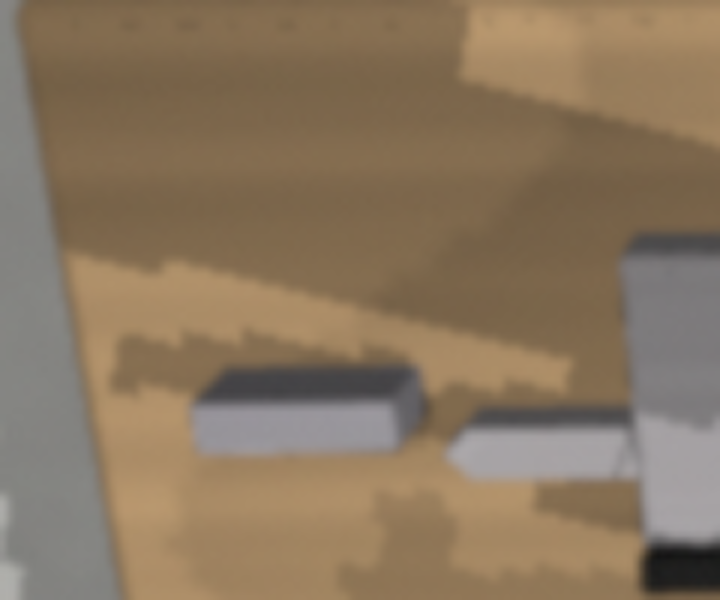

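View pics/s9.png

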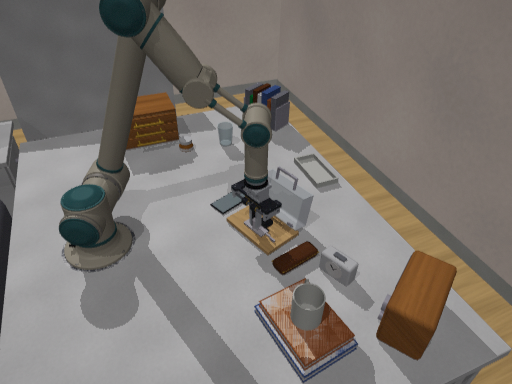

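```bash
python3 - <<'E'
from m import *
i=cam('wrist')
for z in (24,26,28): print('ptr',V(onz(i,(154.8,245.3),z)))
print('clip',V(onz(i,(147.4,240.4),30)))
for d in (0,-.5): print(V(onz(i,(147.4,240.4+d),30)))
print(V(ctrl.state()['ee_pos']),ctrl.state()['wrist_force'])
f=cam('side')
im=ctrl.read_camera('side'); cv2.imwrite('pics/s9z.png',cv2.resize(im[205:255,235:295,::-1],None,fx=12,fy=12,interpolation=cv2.INTER_CUBIC))
E
```

```text
ptr [-21.22 -65.79  24.  ]
ptr [-22.25 -65.09  26.  ]
ptr [-23.29 -64.38  28.  ]
clip [-27.85 -68.11  30.  ]
[-27.85 -68.11  30.  ]
[-28.2  -68.08  30.  ]
[-33.     0.9   33.04] [3.62616798 6.35860526 1.15486429]
```

View pics/s9z.png

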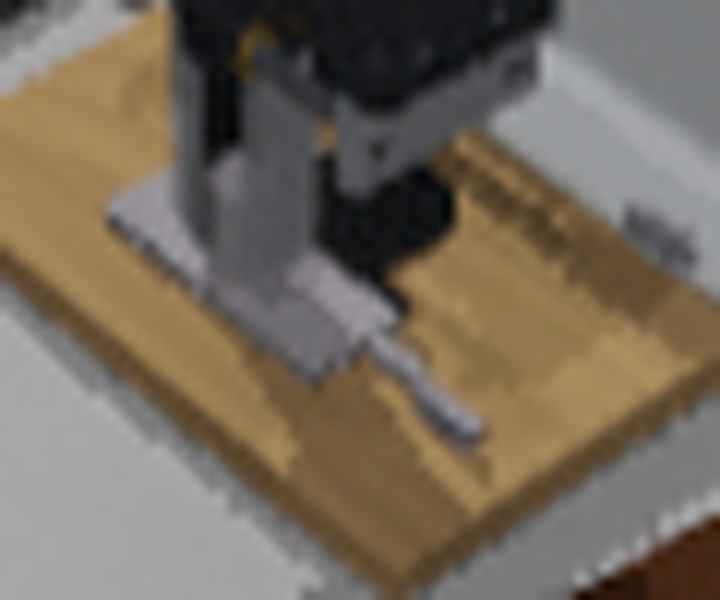

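```bash
python3 -m pendant '[{"slide":[-0.25,-0.085,0],"angular":[0,0,0],"hand":-1},{"slide":[-0.27,-0.09,0],"angular":[0,0,0],"hand":-1},{"slide":[0,0,0],"angular":[0,0,0],"hand":-1},{"slide":[0,0,0],"angular":[0,0,0],"hand":-1},{"slide":[0,0,0],"angular":[0,0,0],"hand":-1}]'
python3 - <<'E'
from m import *
i=cam('wrist'); im=save('wrist','w10.png'); print(V(ctrl.state()['ee_pos']))
cv2.imwrite('pics/w10z.png',cv2.resize(im[190:290,80:200,::-1],None,fx=6,fy=6,interpolation=cv2.INTER_CUBIC))
for q in ['pointer','clip_line']:
    print(q,[(d['location'],d['score'],V(onz(i,d['location'],26 if q=='pointer' else 30))) for d in ctrl.tip_of('wrist',q)[:2]])
im=ctrl.read_camera('side'); cv2.imwrite('pics/s10z.png',cv2.resize(im[205:255,235:295,::-1],None,fx=12,fy=12,interpolation=cv2.INTER_CUBIC))
E
```

```text
t: 15.93
ee_pos: [500.5, -142.4, 33.1]
orientation: [-0.158, 0.987, 0.0, 0.003]
wrist_force: [5.3, 5.8, 1.9]
grip_width: 0.186
[-38.23   0.84  33.04]
pointer [([151.4, 244.6], 0.81, array([-28.01, -67.35,  26.  ])), ([496.9, 273.6], 0.38, array([ -5.33, 166.91,  26.  ]))]
clip_line [([146.3, 248.5], 0.62, array([-27.26, -69.49,  30.  ]))]
```

View pics/w10z.png

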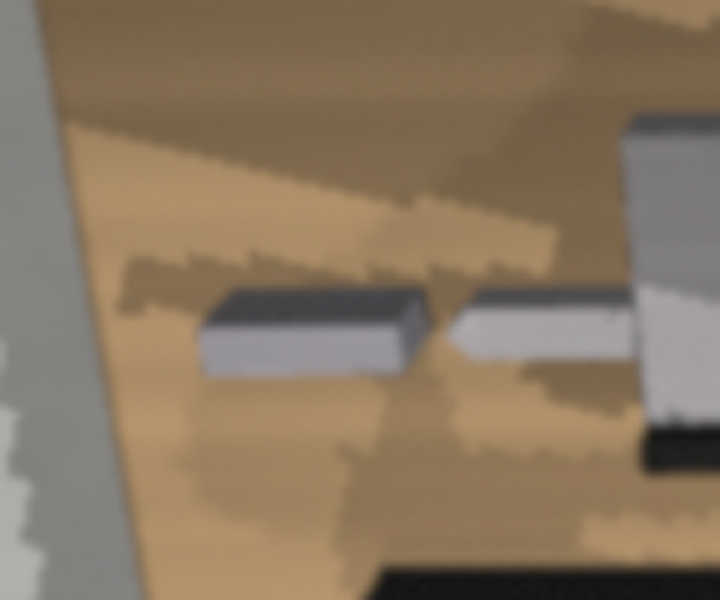

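View pics/s10z.png

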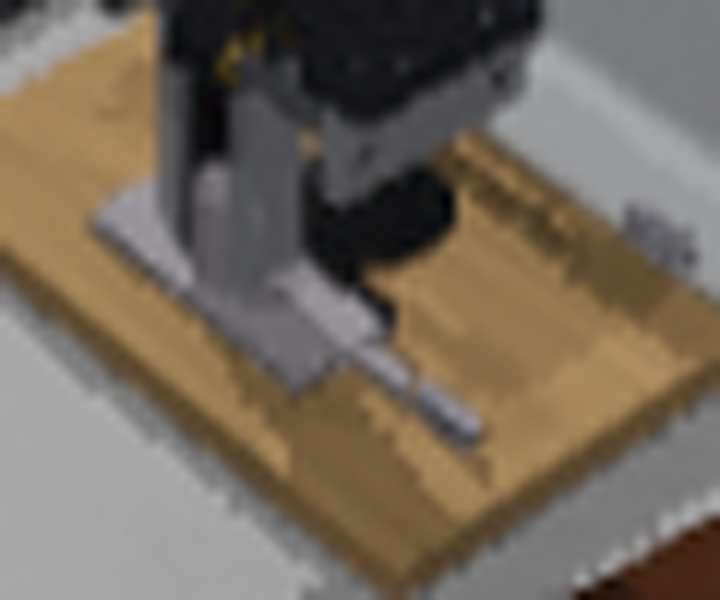

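```bash
python3 - <<'E'
from m import *
i=cam('wrist')
zz=lambda u,v:(80+(u+.5)/6-.5,190+(v+.5)/6-.5)
for z in (22,24,25,26,28): print('ptr',V(onz(i,zz(449,333),z)))
print('clip',V(onz(i,zz(406,349),30)),V(onz(i,zz(410,323),30)),V(onz(i,zz(403,375),30)))
# far end of clip height check: bottom front-right edge
print('arm front top', [V(onz(i,zz(560,307),z)) for z in (26,28)], 'arm front bottom',[V(onz(i,zz(560,289),z)) for z in (20,22,24)])
print('arm back top', [V(onz(i,zz(560,360),z)) for z in (26,28)])
print('jaw front top', V(onz(i,zz(680,135),28)),'bottom',V(onz(i,zz(680,116),20)))
print(V(ctrl.state()['ee_pos']))
E
```

```text
ptr [-25.53 -66.81  22.  ]
ptr [-26.56 -66.09  24.  ]
ptr [-27.08 -65.74  25.  ]
ptr [-27.6  -65.38  26.  ]
ptr [-28.63 -64.67  28.  ]
clip [-27.75 -68.82  30.  ] [-30.87 -68.06  30.  ] [-24.6  -69.47  30.  ]
arm front top [array([-30.73, -52.84,  26.  ]), array([-31.73, -52.26,  28.  ])] arm front bottom [array([-29.98, -54.39,  20.  ]), array([-30.96, -53.82,  22.  ]), array([-31.94, -53.24,  24.  ])]
arm back top [array([-24.23, -53.36,  26.  ]), array([-25.3 , -52.78,  28.  ])]
jaw front top [-51.77 -37.96  28.  ] bottom [-50.88 -39.51  20.  ]
[-38.21   0.83  33.03]
```

```bash
python3 -m pendant '[{"slide":[-0.04,-0.013,0],"angular":[0,0,0],"hand":-1},{"slide":[0,0,0],"angular":[0,0,0],"hand":-1},{"slide":[0,0,0],"angular":[0,0,0],"hand":-1},{"slide":[0,0,0],"angular":[0,0,0],"hand":-1},{"slide":[0,0,0],"angular":[0,0,0],"hand":-1},{"slide":[0,0,0],"angular":[0,0,0],"hand":-1},{"slide":[0,0,0],"angular":[0,0,0],"hand":-1},{"slide":[0,0,0],"angular":[0,0,0],"hand":-1}]'
python3 - <<'E'
from m import *
from fit import bar
im=save('wrist','w11.png'); 
cv2.imwrite('pics/w11z.png',cv2.resize(im[190:290,80:200,::-1],None,fx=6,fy=6,interpolation=cv2.INTER_CUBIC))
im=save('side','s11.png'); cv2.imwrite('pics/s11z.png',cv2.resize(im[156:256,204:336,::-1],None,fx=6,fy=6,interpolation=cv2.INTER_CUBIC))
im=ctrl.read_camera('scene'); cv2.imwrite('pics/c11z.png',cv2.resize(im[125:225,168:300,::-1],None,fx=6,fy=6,interpolation=cv2.INTER_CUBIC))
print(V(ctrl.state()['ee_pos']))
for n in ('side','scene'):
  for q in (1.65,1.7,1.75):
    o=np.array([204,156] if n=='side' else [168,125])
    print(n,q,[((proj(cam(n),W(p,bar(q,y)))-o)*6).round() for y in (42,-42)])
E
```

```text
t: 16.8
ee_pos: [500.4, -142.5, 33.1]
orientation: [-0.158, 0.987, 0.0, 0.003]
wrist_force: [6.3, 7.2, 1.3]
grip_width: 0.184
[-38.47   0.83  33.04]
side 1.65 [array([432.,  74.]), array([537., 142.])]
side 1.7 [array([442.,  72.]), array([547., 139.])]
side 1.75 [array([453.,  69.]), array([558., 137.])]
scene 1.65 [array([419., 202.]), array([279., 160.])]
scene 1.7 [array([411., 213.]), array([270., 170.])]
scene 1.75 [array([404., 224.]), array([262., 181.])]
```

View pics/w11z.png

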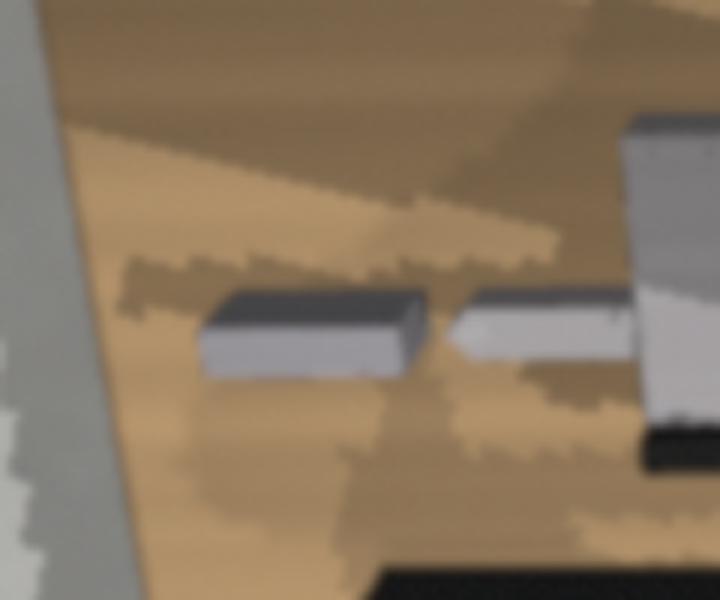

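View pics/s11z.png

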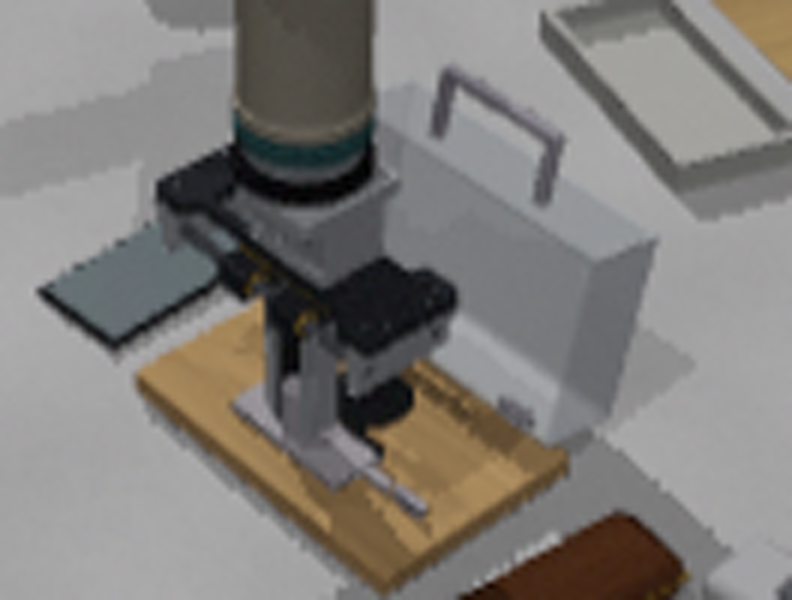

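View pics/c11z.png

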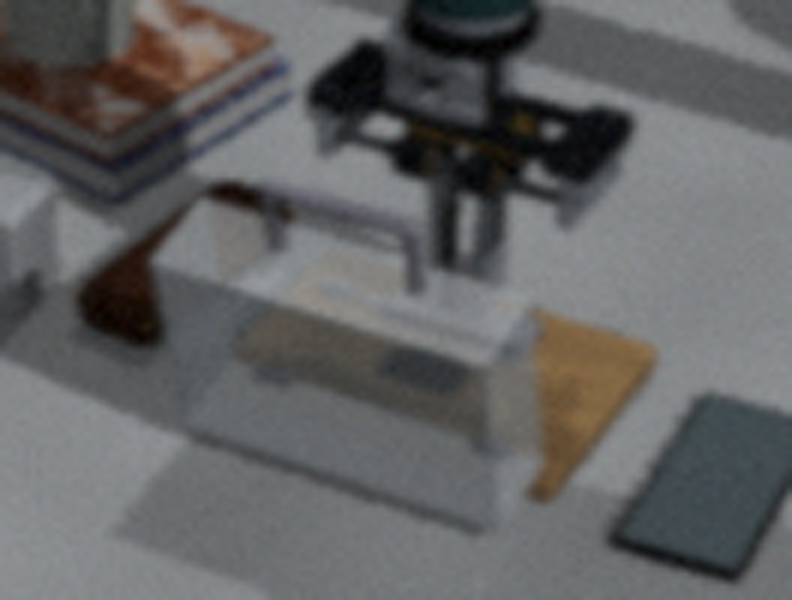

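```bash
python3 -c "
from workcell import ctrl
print(ctrl.close_job(), ctrl.state()['t'])"
```

```text
the job is handed in; nothing more can be done
the job is handed in; nothing more can be done
```

The cover is standing open on its stop. The jaw is pulled about 26.4 mm and still held by its knob at 35 N, with the pointer level with the clip. The job was handed in at about 17 s, with no collisions or large forces seen.

**Cover:** I swung it up until the arm stopped advancing and the force rose slightly, to about 12 N. After I let go, the handle bar's position in both fixed cameras matched the fully open angle of 1.75 rad. It was still there at the last look.

**Jaw:** My last checks put the pointer within about 0.5 mm of the clip. Two estimates made before a final nudge of about 0.25 mm had it 0.2 to 0.7 mm short. The spread comes from not knowing the exact height of the pointer tip. The detection network alone placed it about 0.7 mm past the clip before that nudge. The grip did not slip while I held it for the last half second.

**Everything else:** The phone, glasses case and books look unmoved in the final pictures. I saw nothing else disturbed, though I did not measure each item.

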